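# Set the cup warmer to low and start it

## Robot

A 7-joint arm with a two-finger parallel gripper is mounted at the origin on a cart in front of the work surface, level with it; the furniture and walls round the work are solid. World frame = base frame: x ahead of the robot, y to its left, z up, the work surface at z = 0. Lengths are in m, angles in rad, forces in N, time in s.
With the tool pointing down it reaches from about 0.425 to 0.875 m from the base axis. Payload 9.9 kg.
Tool frame: the origin (TCP) lies midway between the tips of the shut fingers; the grasp point (between the pads) lies 19 mm behind it (env.grip_point_offset is the z of the grasp point in the tool frame, in m); z points along the fingers, y is the line along which they close (so a half turn about z gives the same grasp; the last joint's range is limited). The gripper opens to 85 mm and grips with 20 to 120 N. Pads are 22 mm wide; open, the fingers measure 114 mm over their backs; the gripper's body (76 mm by 85 mm) begins 54 mm behind the grasp point. The pads swing forward as they close: fully open they stand 13 mm farther back than shut.
Start: joints at [1.173, 0.576, 0.025, 1.437, -0.015, 1.129, -0.057], TCP at [0.208, -0.642, 0.231] pointing down, gripper open.
Joint ranges: [-2.76, 2.76], [-0.34, 2.15], [-1.52, 1.57], [0.19, 2.46], [-1.09, 4.23], [0.17, 1.99], [-2.82, 2.82]. Speed limits (rad/s): [2.22, 2.22, 3.01, 3.01, 3.14, 3.14, 3.14].

## Interface

Orientations are given as a 3x3 rotation matrix whose columns are the frame's x, y, z axes.
In Python, from bench import env gives the robot as it stands.
- The arm moves only by the tool servo_tool, never from a script. Its argument "rows" is a list of rows, each an object of numbers: "hand": the opening in per cent of the stroke, from 0 (shut) to 100 (fully open); "dx", "dy", "dz": the shift along the world's x, y, z in mm; "spin": the turn about the world's z in rad. In form: [{"hand": .., "dx": .., "dy": .., "dz": .., "spin": ..}, ...]. A call has 1 to 10 rows; each row is the pose to reach, as a shift and turn from the pose commanded when the call began; what a row does not reach only later rows make up. A row lasts 1/12 s, in which the tool goes at most 41.7 mm and 7.16 degrees, less where a joint would pass 70% of its speed; a pose out of reach is approached as far as the arm can. A call with a gripper value outside its range is refused whole. The fingers move at their own pace and stop on an object; "force" is the grip in N (left out, the last holds). Time passes only in rows, so rows that repeat a pose let the fingers close. It gives the time, the measured TCP pose, the force, the opening and the grip force at its end, in the units of the state.
- env.state(): the state, without advancing time (a new reading comes with each control period).
- env.capture(name): name is "scene" or "top" or "wrist"; returns (picture, depth): 384x512x3 uint8, blue, green, red; 384x512 float32, m along the optical axis (not along the pixel's ray), 0 where there is no reading.
- env.camera_params(name): a dict with "mtx" (3x3 intrinsics, pixels), "world_to_cam" (4x4, takes a point from world to camera coordinates). Camera axes: x right, y down, z forward; pixel columns grow to the right and rows downward; lengths in m; the calibration is good to about 2 mm. A picture is of the moment at which its call begins: read the wrist's pose just before it. camera_params takes no time and is no camera call; for the wrist camera it gives the pose at the moment of the call.
- env.hand_in(): hands the job in; it is judged then, once.
The state is a dict: "time": time; "qpos": joint angles; "dq": joint speeds; "joint_efforts": joint torques, N m; "position": TCP position; "eef_rot": TCP orientation; "wrist_force": force on the tool from outside, world axes, zero at the start; "moment": the same for the moment, N m; "opening": opening from 0.0 (shut) to 1.0 (fully open); "grasp_force": force on a finger pad.
Only numpy, scipy, OpenCV 4.12 (cv2) and the standard library are available. Lean on these libraries where they do the work, as an engineer would, in place of code of your own. Each camera call takes 0.05 s, during which the arm holds its last target. There are 200 camera calls.

## Task

Warm the tea cup: with a fingertip on its rim, roll the knurled thumbwheel in front of the plate that carries the cup one click towards the warmer's front, from off to low. Then, with the wheel clicked in at low, press the round start button between the two wheels all the way down and let it come up again. Leave the other wheel at off, and do not pick up or shift the cup, the saucer, the spice jar or the teaspoon.

Things in the scene. Friction and masses are not known exactly. Their poses are not given: they have to be found in the camera images.
- warmer: Aluminium two-plate cup warmer, 235 x 340 mm, fixed. Origin: on the worktop under its middle; x to its rear, y to its left, z up. Rear deck 48 mm high with two black plates (130 mm discs); front console 68 mm high with two thumbwheels and the start button half-way between them. A wall shelf hangs above the plates, from world x = 0.615, its underside at z = 0.576: keep the wrist low.
- wheel_left (a joint): Left (+y) black knurled thumbwheel, 60 mm diameter, 26 mm wide, axle level along the warmer's y; its top stands out of a slot. In rad: 0 = off, 0.8 = low, 1.6 = high; grows as its top is drawn to the warmer's front (-x). A detent holds these values with about 2 N at the rim and snaps on past 0.4 (to low) and 1.2 (to high). A click is 24 mm of rim travel.
- wheel_right (a joint): Right (-y) black knurled thumbwheel, 60 mm diameter, 26 mm wide, axle level along the warmer's y; its top stands out of a slot. In rad: 0 = off, 0.8 = low, 1.6 = high; grows as its top is drawn to the warmer's front (-x). A detent holds these values with about 2 N at the rim and snaps on past 0.4 (to low) and 1.2 (to high). A click is 24 mm of rim travel.
- crest_left (a point): Highest point of the left thumbwheel's rim, on the centre of its width, fixed to the warmer (it does not turn with the wheel); 7 mm above the flat console round it. White marks on the rim meet the black ticks beside the slot: a full-width bar at off, one short dash at low, two at high.
- crest_right (a point): Highest point of the right thumbwheel's rim, on the centre of its width, fixed to the warmer (it does not turn with the wheel); 7 mm above the flat console round it. White marks on the rim meet the black ticks beside the slot: a full-width bar at off, one short dash at low, two at high.
- plate_left (a point): Centre of the left plate's top, 127 mm behind the left wheel, 53 mm above the worktop.
- plate_right (a point): Centre of the right plate's top, 127 mm behind the right wheel, 53 mm above the worktop.
- start_button (a joint): Travel of the start button in m: 0 = up, 0.006 = fully down; a spring raises it, and holding it fully down takes 5 N.
- start_button_top (a point): Middle of the top of the start button, a round steel button of 28 mm diameter in a black housing, pressed straight down.
- tea_cup_mid (a point): Loose tea cup, 99 x 125 mm with its handle, 64 mm high, standing on one of the two plates; this point is half-way up.
- saucer_mid (a point): Loose empty saucer, 148 mm wide, 18 mm high, on the other plate; this point is half-way up.
- spice_jar_mid (a point): Loose spice jar with a red cap, 45 mm wide, 106 mm high, standing to the left of the warmer; this point is half-way up.
- teaspoon_mid (a point): Loose teaspoon, 132 mm long, lying to the right of the warmer; this point is at its middle.

How it is judged:
By the outcome, as a careful person would: the job done as asked, in the order asked, and still so for the second after the job is handed in, with the robot touching nothing.
It also fails if it takes over 38 s, if anything falls off the work surface, if the arm or the gripper's body presses on something with over 40 N, if the wrist force passes 120 N, or if a joint passes its speed limit or range.

## Working session

There is one attempt and no reset: what is moved stays moved. The work goes in short steps, Python scripts to look and compute and a tool call to move; the robot and the scene stay as the last step left them, time stands still between calls to the robot, and variables do not carry over. Pictures are saved under pics/ and viewed, at most 10 in all, crops included, and the job is handed in when it is done.

Besides the shell and the picture viewer there is one more tool, called after ">>>" as name(argument=value, ...), one argument or row to a line, values as JSON. servo_tool: Moves the arm, as the interface text tells. Its arguments: {"type":"object","properties":{"rows":{"type":"array"},"force":{"type":"number"}},"required":["rows"]}

```bash
mkdir -p pics
cat > h.py <<'E'
import numpy as np,cv2
from bench import env
def shot(n,f):
    p=env.camera_params(n); im,d=env.capture(n); cv2.imwrite(f'pics/{f}.png',im)
    np.savez(f'{f}.npz',im=im,d=d,K=p['mtx'],T=p['world_to_cam']); return im,d
def world(f,u,v,z=None):
    a=np.load(f'{f}.npz'); K,T,d=a['K'],a['T'],a['d']
    R=np.array(T)[:3,:3]; t=np.array(T)[:3,3]
    r=np.linalg.inv(K)@[u,v,1]
    if z is None: return R.T@(r*np.median(d[int(v)-1:int(v)+2,int(u)-1:int(u)+2])-t)
    c=-R.T@t; w=R.T@r; return c+w*(z-c[2])/w[2]
E
python3 - <<'E'
from h import *
s=env.state(); print(s['time'],s['position'],s['eef_rot'],s['wrist_force'])
a,_=shot('scene','s1'); b,_=shot('top','t1')
cv2.imwrite('pics/s1t1.png',cv2.resize(np.vstack([a,b]),(450,675))[:600]) if 0 else None
E
```

```text
0.0 [ 0.20823657 -0.64160077  0.23042364] [[ 9.51157459e-01  3.08705644e-01 -5.60253184e-04]
 [ 3.08706149e-01 -9.51156156e-01  1.57474931e-03]
 [-4.67542669e-05 -1.67078815e-03 -9.99998603e-01]] [ 0.14016832 -0.00100958 -0.00748163]
```

View pics/t1.png

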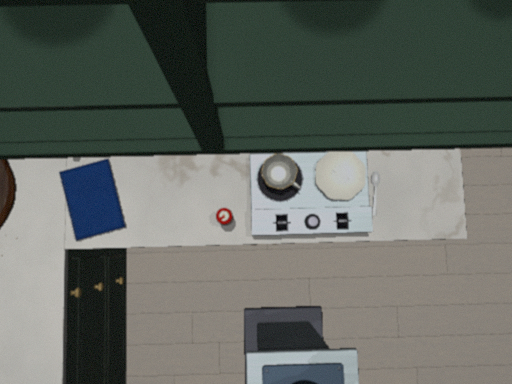

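View pics/s1.png

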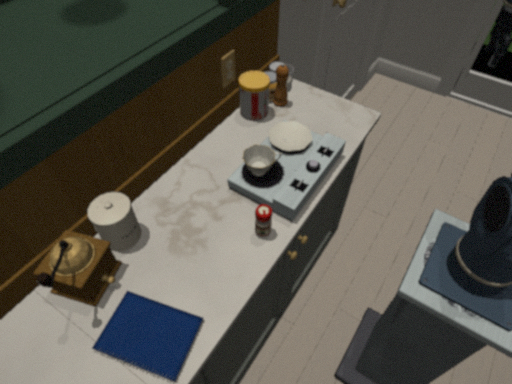

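The cup is on the left plate (top view ~(280,174)). The left wheel is at ~(281,222), the button at ~(312,221) and the right wheel at ~(342,220). I'll enlarge and measure.

Run:
```python
from h import *
a=np.load('t1.npz')['im']; cv2.imwrite('pics/t1c.png',cv2.resize(a[195:245,245:380],None,fx=5.9,fy=5.9,interpolation=cv2.INTER_CUBIC))
for n,u,v,z in [('L',281.5,222,.075),('B',312.5,221.5,.07),('R',342.5,220.5,.075),('cup',278,174,.11),('FL',252,234.5,.068),('FR',372,232.5,.068)]:
    print(n,world('t1',u,v,z).round(4),world('t1',u,v).round(4))
a=np.load('t1.npz');print(a['K'][0,0],a['T'].round(3).tolist())
```

```text
L [0.5165 0.0511 0.075 ] [0.5166 0.051  0.0742]
B [ 0.5159 -0.0362  0.07  ] [ 0.515  -0.0335  0.0904]
R [ 0.5164 -0.1196  0.075 ] [ 0.5163 -0.1194  0.0761]
cup [0.6467 0.0588 0.11  ] [0.6533 0.056  0.065 ]
FL [0.4841 0.1341 0.068 ] [0.4841 0.1341 0.0656]
FR [ 0.481  -0.2023  0.068 ] [ 4.824e-01 -2.195e-01 -1.000e-04]
483.26950909665595 [[-0.026, -1.0, 0.015, 0.131], [-0.994, 0.024, -0.11, 0.603], [0.109, -0.017, -0.994, 1.366], [0.0, 0.0, 0.0, 1.0]]
```

View pics/t1c.png

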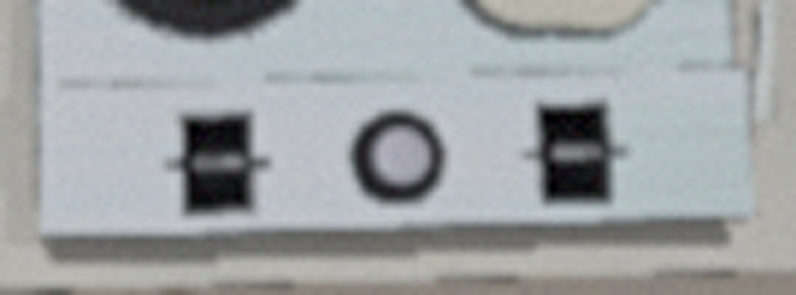

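The enlarged crop shows both wheels with the white full-width bar at the ticks, so both are off. The left wheel is at (217,162), the button at (400,155). I'm moving above the left wheel with the fingers shut.

>>> servo_tool(
  rows=[
    {"hand": 0, "dx": 27, "dy": 30, "dz": 0, "spin": -0.1},
    {"hand": 0, "dx": 54, "dy": 60, "dz": 0, "spin": -0.2},
    {"hand": 0, "dx": 81, "dy": 90, "dz": 0, "spin": -0.314},
    {"hand": 0, "dx": 108, "dy": 120, "dz": 0, "spin": -0.314},
    {"hand": 0, "dx": 135, "dy": 150, "dz": 0, "spin": -0.314},
    {"hand": 0, "dx": 162, "dy": 180, "dz": 0, "spin": -0.314},
    {"hand": 0, "dx": 192, "dy": 210, "dz": 0, "spin": -0.314},
    {"hand": 0, "dx": 210, "dy": 246, "dz": 0, "spin": -0.314},
    {"hand": 0, "dx": 225, "dy": 284, "dz": 0, "spin": -0.314},
    {"hand": 0, "dx": 240, "dy": 322, "dz": 0, "spin": -0.314},
  ],
)

```text
time: 0.93
position: [0.4489, -0.318, 0.2309]
eef_rot: [[1.0, 0.0, -0.001], [0.0, -1.0, 0.0], [-0.001, -0.0, -1.0]]
wrist_force: [1.5, 0.1, -0.6]
opening: 0.002
grasp_force: 0.0
```

>>> servo_tool(
  rows=[
    {"hand": 0, "dx": 10, "dy": 38, "dz": 0, "spin": 0},
    {"hand": 0, "dx": 19, "dy": 76, "dz": 0, "spin": 0},
    {"hand": 0, "dx": 28, "dy": 114, "dz": 0, "spin": 0},
    {"hand": 0, "dx": 37, "dy": 152, "dz": 0, "spin": 0},
    {"hand": 0, "dx": 46, "dy": 190, "dz": 0, "spin": 0},
    {"hand": 0, "dx": 55, "dy": 228, "dz": -5, "spin": 0},
    {"hand": 0, "dx": 64, "dy": 266, "dz": -10, "spin": 0},
    {"hand": 0, "dx": 72, "dy": 304, "dz": -20, "spin": 0},
    {"hand": 0, "dx": 79, "dy": 340, "dz": -35, "spin": 0},
    {"hand": 0, "dx": 79, "dy": 370, "dz": -60, "spin": 0},
  ],
)

```text
time: 1.77
position: [0.5294, 0.0534, 0.1722]
eef_rot: [[1.0, 0.001, 0.004], [0.001, -1.0, 0.002], [0.004, -0.002, -1.0]]
wrist_force: [1.8, 0.6, -0.8]
opening: 0.002
grasp_force: 0.0
```

Run:
```python
from h import *
s=env.state(); print(s['time'],s['position'],s['eef_rot'].round(3),s['wrist_force'],s['opening'],s['qpos'].round(2))
a,_=shot('wrist','w1')
```

```text
1.7667 [0.52944426 0.05335824 0.1721666 ] [[ 1.     0.001  0.004]
 [ 0.001 -1.     0.002]
 [ 0.004 -0.002 -1.   ]] [ 1.81638114  0.56728783 -0.77885927] 0.002438402325161128 [-0.17  0.43 -0.03  1.9   0.02  0.81 -1.78]
```

View pics/w1.png

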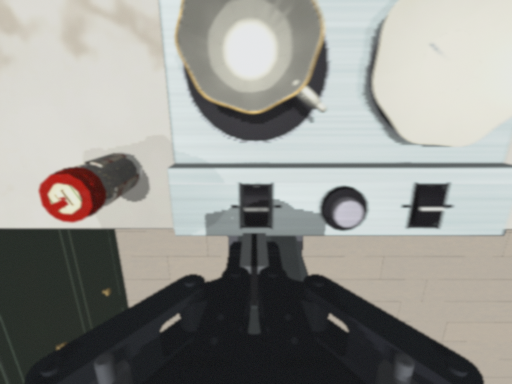

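The wrist view shows the left wheel at ~(256,206) with its bar at the ticks, the button top at ~(348,212) and the right wheel at ~(430,208). The shut fingers are just in front of the left wheel, well clear of the cup and its handle.

Run:
```python
from h import *
for n,u,v,z in [('L',256.5,206.5,.075),('Ledge',257,184,.068),('Ledgefront',257,229,.068),('B',348.5,213,.085),('R',430,208,.075),('con',300,215,.068)]:
    print(n,world('w1',u,v,z).round(4),world('w1',u,v).round(4))
a=np.load('w1.npz')
for v in range(190,226,4): print(v,world('w1',250,v).round(4),world('w1',348,v).round(4))
```

```text
L [0.5187 0.0505 0.075 ] [0.5185 0.0505 0.0744]
Ledge [0.5391 0.05   0.068 ] [0.539  0.05   0.0675]
Ledgefront [0.4916 0.0498 0.068 ] [0.491  0.0498 0.0667]
B [ 0.5162 -0.0347  0.085 ] [ 0.5181 -0.0329  0.0896]
R [ 0.5174 -0.1161  0.075 ] [ 0.5175 -0.1161  0.0751]
con [0.5071 0.007  0.068 ] [0.5067 0.0068 0.0671]
190 [0.5334 0.0568 0.069 ] [ 0.5368 -0.0338  0.0794]
194 [0.53   0.0568 0.0709] [ 0.5329 -0.0343  0.0793]
198 [0.5264 0.0567 0.0722] [ 0.5299 -0.0337  0.082 ]
202 [0.5228 0.0567 0.0736] [ 0.5284 -0.0316  0.0888]
206 [0.5187 0.0567 0.0738] [ 0.5247 -0.0319  0.0891]
210 [0.515  0.0567 0.0747] [ 0.5208 -0.0323  0.0892]
214 [0.5103 0.0568 0.0734] [ 0.5169 -0.0328  0.0891]
218 [0.5056 0.0568 0.0724] [ 0.513  -0.0332  0.0891]
222 [0.5005 0.0569 0.0705] [ 0.5088 -0.0338  0.0887]
```

>>> servo_tool(
  rows=[
    {"hand": 0, "dx": -3, "dy": 0, "dz": -30, "spin": 0},
    {"hand": 0, "dx": -3, "dy": 0, "dz": -60, "spin": 0},
    {"hand": 0, "dx": -3, "dy": 0, "dz": -80, "spin": 0},
    {"hand": 0, "dx": -3, "dy": 0, "dz": -90, "spin": 0},
    {"hand": 0, "dx": -3, "dy": 0, "dz": -92, "spin": 0},
    {"hand": 0, "dx": -3, "dy": 0, "dz": -92, "spin": 0},
    {"hand": 0, "dx": -3, "dy": 0, "dz": -92, "spin": 0},
  ],
)

```text
time: 2.4
position: [0.525, 0.0498, 0.0803]
eef_rot: [[1.0, -0.001, 0.001], [-0.001, -1.0, 0.0], [0.001, -0.0, -1.0]]
wrist_force: [1.2, -0.7, -0.4]
opening: 0.002
grasp_force: 0.0
```

>>> servo_tool(
  rows=[
    {"hand": 0, "dx": 0, "dy": 0, "dz": -2, "spin": 0},
    {"hand": 0, "dx": 0, "dy": 0, "dz": -4, "spin": 0},
    {"hand": 0, "dx": 0, "dy": 0, "dz": -5, "spin": 0},
    {"hand": 0, "dx": 0, "dy": 0, "dz": -5, "spin": 0},
  ],
)

```text
time: 2.73
position: [0.5251, 0.05, 0.075]
eef_rot: [[1.0, -0.0, 0.002], [-0.0, -1.0, 0.0], [0.002, -0.0, -1.0]]
wrist_force: [-1.2, -0.8, 4.3]
opening: -0.006
grasp_force: 1.9
```

>>> servo_tool(
  rows=[
    {"hand": 0, "dx": 0, "dy": 0, "dz": -1, "spin": 0},
    {"hand": 0, "dx": 0, "dy": 0, "dz": -1, "spin": 0},
  ],
)

```text
time: 2.9
position: [0.5261, 0.05, 0.0747]
eef_rot: [[1.0, -0.001, 0.004], [-0.001, -1.0, 0.0], [0.004, -0.0, -1.0]]
wrist_force: [0.6, -1.0, 12.0]
opening: -0.001
grasp_force: 5.1
```

>>> servo_tool(
  rows=[
    {"hand": 0, "dx": -2, "dy": 0, "dz": 0, "spin": 0},
    {"hand": 0, "dx": -4, "dy": 0, "dz": 0, "spin": 0},
    {"hand": 0, "dx": -6, "dy": 0, "dz": 0, "spin": 0},
    {"hand": 0, "dx": -8, "dy": 0, "dz": 0, "spin": 0},
    {"hand": 0, "dx": -10, "dy": 0, "dz": 0, "spin": 0},
    {"hand": 0, "dx": -12, "dy": 0, "dz": 0, "spin": 0},
  ],
)

```text
time: 3.4
position: [0.5146, 0.0499, 0.0749]
eef_rot: [[1.0, -0.001, 0.005], [-0.001, -1.0, 0.001], [0.005, -0.001, -1.0]]
wrist_force: [2.2, -0.5, 11.9]
opening: 0.001
grasp_force: 6.0
```

>>> servo_tool(
  rows=[
    {"hand": 0, "dx": -2, "dy": 0, "dz": 0, "spin": 0},
    {"hand": 0, "dx": -4, "dy": 0, "dz": 0, "spin": 0},
    {"hand": 0, "dx": -6, "dy": 0, "dz": 0, "spin": 0},
    {"hand": 0, "dx": -8, "dy": 0, "dz": 0, "spin": 0},
    {"hand": 0, "dx": -10, "dy": 0, "dz": 0, "spin": 0},
    {"hand": 0, "dx": -12, "dy": 0, "dz": 0, "spin": 0},
  ],
)

```text
time: 3.9
position: [0.5007, 0.05, 0.0741]
eef_rot: [[1.0, -0.0, 0.001], [-0.0, -1.0, 0.0], [0.001, -0.0, -1.0]]
wrist_force: [-0.4, 0.2, 2.1]
opening: 0.004
grasp_force: 1.1
```

>>> servo_tool(
  rows=[
    {"hand": 0, "dx": 0, "dy": 0, "dz": 3, "spin": 0},
    {"hand": 0, "dx": 0, "dy": 0, "dz": 10, "spin": 0},
    {"hand": 0, "dx": 0, "dy": 0, "dz": 40, "spin": 0},
    {"hand": 0, "dx": 0, "dy": -20, "dz": 60, "spin": 0},
    {"hand": 0, "dx": 0, "dy": -60, "dz": 70, "spin": 0},
    {"hand": 0, "dx": 0, "dy": -83, "dz": 70, "spin": 0},
    {"hand": 0, "dx": 0, "dy": -83, "dz": 70, "spin": 0},
  ],
)

```text
time: 4.48
position: [0.5006, -0.0388, 0.1448]
eef_rot: [[1.0, -0.007, 0.002], [-0.007, -1.0, -0.003], [0.002, 0.003, -1.0]]
wrist_force: [-0.1, 0.5, -0.5]
opening: -0.002
grasp_force: 0.0
```

Run:
```python
from h import *
s=env.state(); print(s['time'],s['position'],s['wrist_force'])
a,_=shot('wrist','w2'); cv2.imwrite('pics/w2c.png',cv2.resize(a[140:260,80:400],None,fx=2.5,fy=2.5,interpolation=cv2.INTER_CUBIC))
```

```text
4.4833 [ 0.50064781 -0.03879489  0.14478774] [-0.10082876  0.45323844 -0.45580062]
```

View pics/w2c.png

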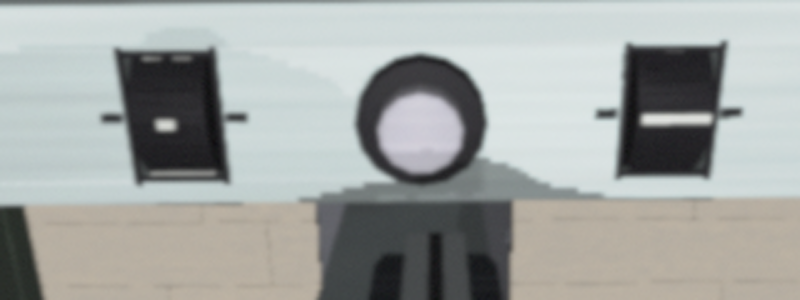

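The left wheel now shows one short dash at the ticks (crop (165,125)), so it is at low. The right wheel's full bar (675,119) is unchanged. The button top is at (420,134) in the crop.

Run:
```python
from h import *
print(world('w2',80+420/2.5,140+134/2.5,.0893),world('w2',80+420/2.5,140+134/2.5))
```

```text
[ 0.51636367 -0.03496189  0.0893    ] [ 0.51627151 -0.03495555  0.08901854]
```

>>> servo_tool(
  rows=[
    {"hand": 0, "dx": 16, "dy": -1, "dz": 0, "spin": 0},
    {"hand": 0, "dx": 16, "dy": -1, "dz": -20, "spin": 0},
    {"hand": 0, "dx": 16, "dy": -1, "dz": -38, "spin": 0},
    {"hand": 0, "dx": 16, "dy": -1, "dz": -45, "spin": 0},
    {"hand": 0, "dx": 16, "dy": -1, "dz": -48, "spin": 0},
    {"hand": 0, "dx": 16, "dy": -1, "dz": -48, "spin": 0},
    {"hand": 0, "dx": 16, "dy": -1, "dz": -48, "spin": 0},
  ],
)

```text
time: 5.12
position: [0.5166, -0.0336, 0.0958]
eef_rot: [[1.0, 0.0, 0.0], [0.0, -1.0, 0.0], [0.0, -0.0, -1.0]]
wrist_force: [-0.4, -0.3, -0.6]
opening: -0.001
grasp_force: 0.0
```

>>> servo_tool(
  rows=[
    {"hand": 0, "dx": 0, "dy": 0, "dz": -2, "spin": 0},
    {"hand": 0, "dx": 0, "dy": 0, "dz": -4, "spin": 0},
    {"hand": 0, "dx": 0, "dy": 0, "dz": -6, "spin": 0},
    {"hand": 0, "dx": 0, "dy": 0, "dz": -8, "spin": 0},
    {"hand": 0, "dx": 0, "dy": 0, "dz": -10, "spin": 0},
    {"hand": 0, "dx": 0, "dy": 0, "dz": -11, "spin": 0},
    {"hand": 0, "dx": 0, "dy": 0, "dz": -11, "spin": 0},
  ],
)

```text
time: 5.7
position: [0.5167, -0.034, 0.0843]
eef_rot: [[1.0, -0.0, 0.001], [-0.0, -1.0, 0.0], [0.001, -0.0, -1.0]]
wrist_force: [-0.5, 0.6, 4.9]
opening: -0.001
grasp_force: 2.3
```

Near the bottom; I'll press further until the force shows the hard stop.

>>> servo_tool(
  rows=[
    {"hand": 0, "dx": 0, "dy": 0, "dz": -1, "spin": 0},
    {"hand": 0, "dx": 0, "dy": 0, "dz": -2, "spin": 0},
    {"hand": 0, "dx": 0, "dy": 0, "dz": -2, "spin": 0},
    {"hand": 0, "dx": 0, "dy": 0, "dz": -2, "spin": 0},
  ],
)

```text
time: 6.03
position: [0.5168, -0.034, 0.0838]
eef_rot: [[1.0, -0.0, 0.002], [-0.0, -1.0, 0.0], [0.002, -0.0, -1.0]]
wrist_force: [-4.7, 1.2, 22.1]
opening: 0.005
grasp_force: 11.6
```

The force rose to 22 N with no further travel, so the button is on its hard stop. Releasing.

>>> servo_tool(
  rows=[
    {"hand": 0, "dx": 0, "dy": 0, "dz": 4, "spin": 0},
    {"hand": 0, "dx": 0, "dy": 0, "dz": 10, "spin": 0},
    {"hand": 0, "dx": 0, "dy": 0, "dz": 25, "spin": 0},
    {"hand": 0, "dx": -15, "dy": 0, "dz": 60, "spin": 0},
    {"hand": 0, "dx": -25, "dy": 0, "dz": 80, "spin": 0},
    {"hand": 0, "dx": -25, "dy": 0, "dz": 80, "spin": 0},
    {"hand": 0, "dx": -25, "dy": 0, "dz": 80, "spin": 0},
  ],
)

```text
time: 6.62
position: [0.4914, -0.0342, 0.1633]
eef_rot: [[1.0, -0.0, 0.002], [-0.0, -1.0, -0.0], [0.002, 0.0, -1.0]]
wrist_force: [0.6, -0.4, -0.6]
opening: 0.005
grasp_force: 0.0
```

Run:
```python
from h import *
s=env.state(); print(s['time'],s['position'],s['wrist_force'])
a,_=shot('wrist','w3'); print(world('w3',248,205))
```

```text
6.6167 [ 0.49142148 -0.03415083  0.16326182] [ 0.56683489 -0.39049499 -0.58041302]
[ 0.15090087 -0.00841997 -0.81450102]
```

View pics/w3.png

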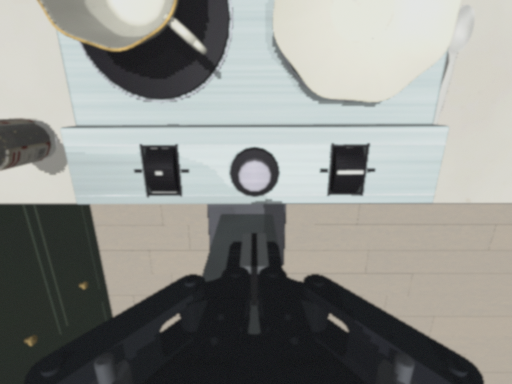

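The left wheel shows its single dash at (158,172), the right wheel its full bar at (349,172). The button is at (254,176), the cup and saucer are in place, and the fingers are clear. Checking the button is up, then handing in.

Run:
```python
from h import *
z=world('w3',254,177)[2]; print(z)
if z>.0875: print(env.hand_in())
```

```text
0.0890279402889912
the job is handed in; nothing more can be done
None
```

The left wheel, in front of the cup's plate, is clicked to low. The start button was then pressed to its stop and has come back up, the right wheel is still at off, and the job is handed in at about 7 s on the robot's clock.

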